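Switch off and unhook a microscope lamp

TASK

Switch the microscope lamp off at its supply: turn the selector knob until its pointer clicks into the place marked with a ring. Then unhook the lamp from the two screws of its stand by lifting it and pulling it off without wrenching it, and stand it upright in the middle of the round rubber pad, putting it down rather than letting it drop. Leave the other things on the bench where they are, and leave the selector at the ring.

Things in the scene. Friction and masses are not known exactly. Their poses are not given: they have to be found in the camera images.
- selector (a joint): Angle (rad) of the black selector knob on top of the lamp supply, growing counter-clockwise seen from above. It clicks into four places: 0, 0.6 (the ring mark, off), 1.2 and 1.8; end stops at -0.06 and 1.86. It starts at or near 1.2 or 1.8. A light knob: less than 0.1 N m takes it past a click; released within about 0.2 rad of a place it settles there by itself.
- selector_grip (a point): Point on the selector's vertical axis, 16 mm below the top of its grip bar and 91 mm above the table. The bar is 56 mm long, 14 mm wide and 36 mm high, on a 68 mm disc 8 mm high. The point turns with the knob: its x axis runs along the bar and points to the pointer end (white line). Grip the bar across its width from above.
- ring_mark (a point): Centre of the printed ring, 16 mm across, on the supply's top, 49 mm from the selector's axis; the other three places have plain short lines.
- supply: Lamp supply, a fixed white box 150 x 180 x 60 mm (x, y, z; the knob stands above that); origin at the centre of its underside, z up.
- stand: Fixed lamp stand. Origin on the table, under the front face of its upright white panel; x points straight out of that face, z up. The panel is 150 mm wide (y), 8 mm thick, its top 167 mm above the table; its foot lies behind the panel (to -x).
- screw_left (a point): Inner side of the head of one of the stand's two fixed level screws, on its axis: 141 mm up, 50 mm to +y of the panel's middle. Shank 7 mm thick and 6.8 mm long from the panel to the head; head 18 mm across and 5 mm thick, its front 12 mm from the panel.
- screw_right (a point): The same for the other screw, 50 mm to -y of the panel's middle.
- lamp_grip (a point): Grip point of the loose lamp: centre of its upright black handle web, 108 mm above the lamp's underside, 16 mm below the web's top. The web is 60 mm long (point x), 14 mm thick (y) and rises 42 mm above a white drum 72 mm across that lies along x. Grip it across y from above. x points from the lamp's back plate to its lens, z up. Centre of mass within 5 mm of straight below.
- keyhole_left (a point): Centre of the wide part of one of the two keyholes in the lamp's upright back plate (140 mm wide, 112 mm high, 5 mm thick, its back 50 mm to -x of lamp_grip): 60 mm above the underside, 50 mm to +y of the middle. The hole is 26 mm wide and high; above it runs a slot 11 mm wide whose upper end is 34.5 mm above this centre.
- keyhole_right (a point): The same for the other keyhole, 50 mm to -y.
- lamp_foot (a point): Centre of the lamp's underside, same axes as lamp_grip. Its flat foot is 100 mm (x) by 110 mm (y), so that the lamp stands by itself.
- pad: Round fixed black rubber pad, 240 mm across and 3 mm thick; origin at the centre of its underside, on the table.
- bottle: Bystander: loose white bottle, 60 mm across, 150 mm high, not to be disturbed; origin at the centre of its underside.
- jar: Bystander: loose amber jar, 64 mm across, 80 mm high, not to be disturbed; origin at the centre of its underside.
- slide_box: Bystander: loose grey slide box, 90 x 140 x 35 mm, not to be disturbed; origin at the centre of its underside.
- lamp: The loose lamp, 0.4 to 0.75 kg; origin and axes as lamp_foot. It starts hung with the screw shanks at the top of its slots, underside 50 mm above the table, leaning forward 0.01 to 0.02 rad. It must rise 31 mm (27 to 35 mm will do) for the screw heads to face the wide holes, then move more than 15 mm out along the stand's x to be clear.

How it is judged (in metres and radians):
On the way, in this order (a step that is already met when the one before it is completed fails the run):
1. The selector's pointer is at the ring mark, with the lamp still hanging on its screws (value of joint selector between 0.45 and 0.75 rad and x of lamp_foot in the frame of stand below 0.062 m and z of lamp_foot in the frame of stand below 0.065 m), for 0.3 s.
2. The lamp is off its screws and held in the gripper clear of the stand (x of lamp_foot in the frame of stand above 0.064 m and contact force between lamp and stand below 0.1 N and contact force between lamp and the fingers above 1 N), for 0.1 s.
At the end, for the whole second after the job is handed in: The selector is within 0.15 rad of the ring mark (0.6 rad); the lamp stands released and at rest on the pad, upright within 0.06 rad, the centre of its underside within 45 mm of the pad's centre (so that its whole foot is on the pad) (value of joint selector between 0.45 and 0.75 rad and horizontal distance between lamp_foot and pad below 0.045 m and height (world z) of lamp_foot between 0 and 0.007 m and angle between lamp_foot's own z axis and vertical below 0.06 rad and linear speed of lamp below 0.02 m/s and angular speed of lamp below 0.1 rad/s and contact force between lamp and pad above 2 N); the robot touches nothing.
It fails at once if The lamp is wrenched against the stand (over 50 N) (contact force between lamp and stand above 50 N).
It fails at once if The lamp is let fall (faster than 0.6 m/s while not held) (linear speed of lamp above 0.6 m/s and contact force between lamp and the fingers below 0.1 N).
It fails at once if The bottle is pushed more than 20 mm or tipped (distance of bottle from where it was at the start of the episode above 0.02 m or angle between bottle's own z axis and vertical above 0.3 rad).
It fails at once if The jar is pushed more than 20 mm or tipped (distance of jar from where it was at the start of the episode above 0.02 m or angle between jar's own z axis and vertical above 0.3 rad).
It fails at once if The slide box is pushed more than 20 mm or tipped (distance of slide_box from where it was at the start of the episode above 0.02 m or angle between slide_box's own z axis and vertical above 0.3 rad).
It also fails if it takes over 56 s, if anything falls off the work surface, if the arm or the gripper's body presses on something with over 40 N, if the wrist force passes 120 N, or if a joint passes its speed limit or range.

ROBOT

A 6-joint arm with a two-finger parallel gripper is mounted at the origin on the work surface. World frame = base frame: x ahead of the robot, y to its left, z up, the work surface at z = 0. Lengths are in mm, angles in rad, forces in N, time in s.
With the tool pointing down it reaches from about 250 to 850 mm from the base axis. Payload 12.5 kg.
Tool frame: the origin (TCP) lies midway between the tips of the shut fingers; the grasp point (between the pads) lies 19 mm behind it (arm.grip_depth is the distance from the TCP to the grasp point, in mm); z points along the fingers, y is the line along which they close (so a half turn about z gives the same grasp; the last joint's range is limited). The gripper opens to 93 mm and grips with 3 to 60 N. Pads are 15 mm wide; open, the fingers measure 128 mm over their backs; the gripper's body (75 mm by 188 mm) begins 65 mm behind the grasp point.
Start: joints at [1.171, 0.351, 1.652, -0, 1.139, -0.085], TCP at [170.263, 522.967, 218.633] pointing down, gripper open.
Joint ranges: [-2.75, 2.75], [-0.79, 2.1], [0.01, 2.65], [-1.57, 4.71], [0.07, 3.14], [-2.87, 2.87]. Speed limits (rad/s): [2.22, 2.22, 2.79, 3.14, 3.14, 3.14].

INTERFACE

Orientations are given as a unit quaternion [w, x, y, z].
In Python, from plant import status, eyes, arm gives the robot as it stands. The module is installed in compiled form; this text tells all that it offers.
- The arm moves only by the tool jog_arm, never from a script. Its arguments are lists of equal length, an entry for each row: "travel": the shift along the world's x, y, z scaled (see below), a list of three; "roll": the turn about the world's z scaled (see below); "jaw": the opening, from 0 (shut) to 1 (fully open). In form: {"travel": [[x, y, z], ...], "roll": [roll, ...], "jaw": [jaw, ...]}. A call has 1 to 5 rows; each row is the pose to reach, as a shift and turn from the pose commanded when the call began, turning the shorter way round; what a row does not reach only later rows make up. The controller multiplies each number of a shift by 200 mm and each number of a turn by 360 degrees. A row lasts 1/10 s, in which the tool goes at most 50 mm and 8.59 degrees, less where a joint would pass 70% of its speed; a pose out of reach is approached as far as the arm can. A call with a number of a shift or a turn outside -1 to 1 is refused whole. A call with a gripper value outside its range is refused whole. The fingers move at their own pace and stop on an object; "squeeze" is the grip in N (left out, the last holds). Time passes only in rows, so rows that repeat a pose let the fingers close. It gives the time, the measured TCP pose, the force, the opening and the grip force at its end, in the units of the state.
- status.get_state(): the state, without advancing time (a new reading comes with each control period).
- eyes.snapshot(name): name is "scene" or "top" or "wrist"; returns the picture (480x640x3 uint8, red, green, blue); there is no depth.
- eyes.camera_model(name): a dict with "fx", "fy", "cx", "cy" (pixels), "eye" and "orientation" of the camera in the world. Camera axes: x right, y down, z forward; pixel columns grow to the right and rows downward; lengths in mm; the calibration is good to about 2 mm. A picture is of the moment at which its call begins: read the wrist's pose just before it. camera_model takes no time and is no camera call; for the wrist camera it gives the pose at the moment of the call.
- arm.close_job(): hands the job in; it is judged then, once.
The state is a dict: "t": time; "joint_positions": joint angles; "qvel": joint speeds; "effort": joint torques, N m; "ee_pos": TCP position; "eef_rot": TCP orientation; "ft_force": force on the tool from outside, world axes, zero at the start; "torque": the same for the moment, N m; "gripper_width": finger opening in mm; "grip_force": force on a finger pad.
Only numpy, scipy, OpenCV 4.12 (cv2) and the standard library are available. Lean on these libraries where they do the work, as an engineer would, in place of code of your own. Each camera call takes 0.05 s, during which the arm holds its last target. There are 200 camera calls.

## Working session

There is one attempt and no reset: what is moved stays moved. The work goes in short steps, Python scripts to look and compute and a tool call to move; the robot and the scene stay as the last step left them, time stands still between calls to the robot, and variables do not carry over. Pictures are saved under pics/ and viewed, at most 10 in all, crops included, and the job is handed in when it is done.

Besides the shell and the picture viewer there is one more tool, called after "Emit:" as a command line: name --pt "numbers of a row" for each row, then --argument value for the rest. jog_arm: Moves the arm, as the interface text tells. Shifts and turns lie within -1 to 1; 1 stands for 200 mm of shift or 360 degrees of turn. Its arguments: {"type":"object","properties":{"travel":{"type":"array"},"roll":{"type":"array"},"jaw":{"type":"array"},"squeeze":{"type":"number"}},"required":["travel","roll","jaw"]}

```bash
mkdir -p pics
cat > h.py <<'E'
import numpy as np, cv2
from scipy.spatial.transform import Rotation as R
from plant import status, eyes, arm
def cam(n):
    m=eyes.camera_model(n); q=m["orientation"]
    return m,R.from_quat([q[1],q[2],q[3],q[0]]).as_matrix(),np.array(m["eye"],float)
def snap(n,f):
    c=cam(n); im=eyes.snapshot(n); cv2.imwrite("pics/"+f,im[:,:,::-1]); return im,c
def ray(c,u,v):
    m,Rm,e=c; return Rm@np.array([(u-m["cx"])/m["fx"],(v-m["cy"])/m["fy"],1.])
def onz(c,u,v,z):
    d=ray(c,u,v); e=c[2]; return e+d*(z-e[2])/d[2]
def proj(c,p):
    m,Rm,e=c; q=Rm.T@(np.array(p)-e); return np.array([m["fx"]*q[0]/q[2]+m["cx"],m["fy"]*q[1]/q[2]+m["cy"]])
def two(c1,p1,c2,p2):
    A=[];b=[]
    for c,p in((c1,p1),(c2,p2)):
        d=ray(c,*p);d/=np.linalg.norm(d);P=np.eye(3)-np.outer(d,d);A.append(P);b.append(P@c[2])
    return np.linalg.lstsq(np.vstack(A),np.hstack(b),rcond=None)[0]
E
python3 - <<'E'
from h import *
for n in("scene","top"):
    im,c=snap(n,n+"0.png"); print(n,c[0])
print(status.get_state())
E
```

```text
scene {'fx': 527.9257263561603, 'fy': 527.9257263561603, 'cx': 311.3903875146735, 'cy': 236.48130731406414, 'eye': array([1168.88652221,  702.9978284 ,  861.51465252]), 'orientation': array([-0.14131459,  0.32346206,  0.84492413, -0.40187771])}
top {'fx': 502.67014013344726, 'fy': 502.67014013344726, 'cx': 322.7162299819118, 'cy': 234.8887209865399, 'eye': array([ 474.04903312,   -6.18497612, 1220.71714886]), 'orientation': array([ 0.0570711 , -0.70160006,  0.70901304, -0.04243528])}
{'t': 0.1, 'joint_positions': array([ 1.17139053e+00,  3.51154036e-01,  1.65235293e+00,  3.34545671e-06,
        1.13907994e+00, -8.46177904e-02]), 'qvel': array([ 0.00036723, -0.00143608, -0.00263113, -0.00189919, -0.00037167,
        0.00055891]), 'effort': array([-2.08103761e-04, -4.98027492e+01, -2.85708743e+01,  6.99503766e-02,
        2.39245046e-02, -1.77665839e-05]), 'ee_pos': array([170.15484197, 522.70081237, 218.1734929 ]), 'eef_rot': array([-1.20613686e-04,  1.56745631e-01,  9.87638881e-01, -4.82273337e-04]), 'ft_force': array([-0.185437  ,  0.19337398,  0.31157637]), 'torque': array([ 0.01231859, -0.02292966, -0.01380257]), 'grip_force': 0.0, 'gripper_width': 93.00803091972107}
```

View pics/top0.png

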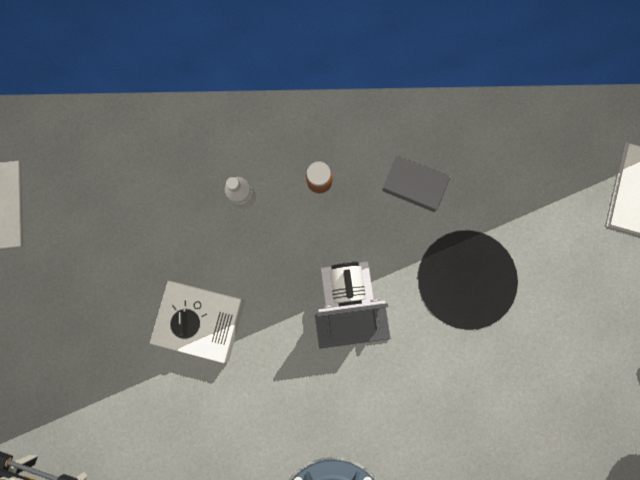

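View pics/scene0.png

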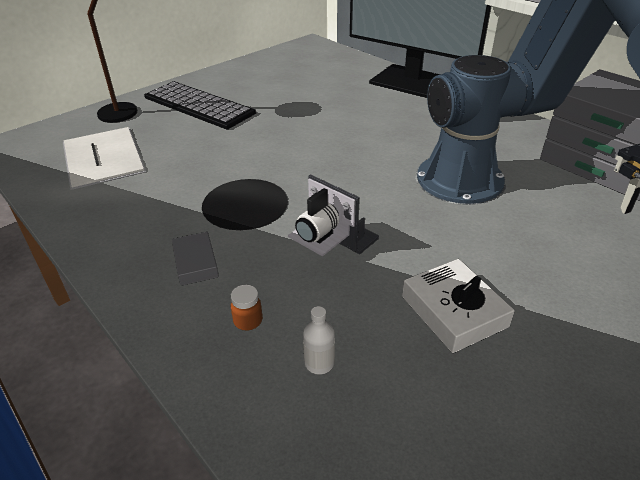

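Top view: the supply is at (196,322), with the knob at (185,323) pointing near (184,311) and the ring at (197,305). The lamp web is at (348,284), the pad at (468,280), the bottle at (237,188), the jar at (319,176) and the slide box at (416,183). In the scene view the lens faces away from the robot.

Run:
```python
from h import *
c=cam("top"); im=cv2.imread("pics/top0.png"); g=im.max(2)
def blobs(x0,x1,y0,y1,th,mn):
    m=(g[y0:y1,x0:x1]<th).astype(np.uint8)
    for k in cv2.findContours(m,cv2.RETR_LIST,cv2.CHAIN_APPROX_NONE)[0]:
        if cv2.contourArea(k)>=mn:
            r=cv2.minAreaRect(k); print((r[0][0]+x0,r[0][1]+y0),r[1],r[2],cv2.contourArea(k)); yield np.array(r[0])+[x0,y0]
print("pad"); 
for p in blobs(400,540,210,350,45,2000): print(onz(c,*p,3))
print("knob")
for p in blobs(160,235,290,350,60,15): print(onz(c,*p,70),onz(c,*p,60))
print("web")
for p in blobs(325,375,258,303,50,20): print(onz(c,*p,174))
a=cv2.resize(im[278:368,145:250],None,fx=3.7,fy=3.7,interpolation=cv2.INTER_CUBIC)
b=cv2.resize(im[258:348,305:400],None,fx=3.7,fy=3.7,interpolation=cv2.INTER_CUBIC)
cv2.imwrite("pics/z.png",np.hstack([a,b]))
print(onz(c,185,323,70),onz(c,348,284,174))
```

```text
pad
knob
(184.5, 323.5) (27.0, 27.0) 90.0 514.0
[438.02645478 332.50410812  70.        ] [437.71341019 335.44739514  60.        ]
web
[439.13555136 331.39576687  70.        ] [519.15394774 -36.62145365 174.        ]
```

View pics/z.png

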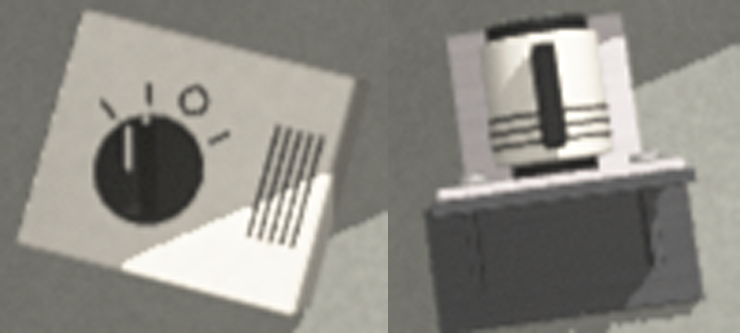

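Zoomed: the pointer (white line at (128,147)) lines up with the 1.2 mark at (149,93), and the ring at (194,101) is the next place clockwise. The lamp web runs from (542,45) to (553,145).

Run:
```python
from h import *
c=cam("top"); im=cv2.imread("pics/top0.png"); g=im.max(2)
Z=lambda u,v,ox,oy:(ox+u/3.7,oy+v/3.7)
K=onz(c,184.5,323.5,70)
an=lambda d:np.degrees(np.arctan2(d[1],d[0]))
ring=onz(c,*Z(194,101,145,278),60); m12=onz(c,*Z(149,93,145,278),60)
print("K",K,"ring",ring,an(ring-K),np.linalg.norm((ring-K)[:2]),"1.2",an(m12-K))
print("pointer",an(onz(c,*Z(128,125,145,278),107)-onz(c,*Z(128,170,145,278),107)))
l0=onz(c,*Z(542,45,305-100,258),174)
u0=305-388/3.7+ (740/2-370)/3.7
import sys
w=105*3.7; ww=int(round(w)); 
A=onz(c,305+(542-ww)/3.7,258+45/3.7,174);B=onz(c,305+(553-ww)/3.7,258+145/3.7,174)
print("web",A,B,(A+B)/2,an(A-B),np.linalg.norm(A-B))
e1=onz(c,305+(437-ww)/3.7,258+197/3.7,162);e2=onz(c,305+(692-ww)/3.7,258+170/3.7,162); print("plate",an(e1-e2)-90,np.linalg.norm(e1-e2))
for th in(60,75,90):
    m=(g<th).astype(np.uint8); m[:, :400]=0;m[:,540:]=0;m[:225]=0;m[335:]=0
    k=max(cv2.findContours(m,cv2.RETR_EXTERNAL,cv2.CHAIN_APPROX_NONE)[0],key=cv2.contourArea); e=cv2.fitEllipse(k); print("pad",th,e,onz(c,*e[0],3))
for n,u,v,z in(("bottle",237,188,75),("jar",319,178,70),("box",416,183,35)): print(n,onz(c,u,v,z))
```

```text
K [438.02645478 332.50410812  70.        ] ring [478.72125272 306.7600759   60.        ] -32.31795110761136 48.154145970502924 1.2 3.16407793342548
pointer 1.7859408189218908
web [547.86307278 -34.21637481 174.        ] [491.99287154 -39.47574161 174.        ] [519.92797216 -36.84605821 174.        ] 5.377716773855402 56.11720169490874
plate 5.470941241263205 144.27781657241184
pad 60 ((467.33795166015625, 279.412109375), (95.1714859008789, 99.3253402709961), 135.01370239257812) [ 534.65612069 -328.18545997    3.        ]
pad 75 ((467.253662109375, 279.37945556640625), (95.97673797607422, 99.98263549804688), 134.05538940429688) [ 534.73636639 -327.98802215    3.        ]
pad 90 ((467.2453918457031, 279.34820556640625), (96.56478118896484, 100.56865692138672), 135.85394287109375) [ 534.81141332 -327.97194949    3.        ]
bottle [749.96495549 216.64979261  75.        ]
jar [772.50824932  24.47855405  70.        ]
box [ 765.82691374 -208.18649328   35.        ]
```

Emit:
jog_arm --pt "0.95 -0.675 0" --pt "0.95 -0.675 0" --pt "0.95 -0.675 0" --pt "0.95 -0.675 0" --pt "0.95 -0.675 0" --roll '[0.057, 0.057, 0.057, 0.057, 0.057]' --jaw '[1, 1, 1, 1, 1]'

```text
t: 0.6
ee_pos: [361.8, 386.2, 218.5]
eef_rot: [-0.0, -0.022, 1.0, -0.0]
ft_force: [-0.1, 1.2, 0.3]
gripper_width: 93.1
grip_force: 0.0
```

Emit:
jog_arm --pt "0.389 -0.278 0" --pt "0.389 -0.278 0" --pt "0.389 -0.278 0" --pt "0.389 -0.278 0" --roll '[0, 0, 0, 0]' --jaw '[1, 1, 1, 1]'

```text
t: 1.0
ee_pos: [438.3, 331.8, 218.2]
eef_rot: [-0.0, -0.021, 1.0, -0.0]
ft_force: [-0.9, 0.0, 0.4]
gripper_width: 93.0
grip_force: 0.0
```

Run:
```python
from h import *
im,c=snap("wrist","w1.png"); s=status.get_state(); print(c[0],s["ee_pos"],s["eef_rot"],s["t"]); print(proj(c,[438,332.5,107]),proj(c,[438,332.5,70]))
```

```text
{'fx': 341.75686476121535, 'fy': 341.75686476121535, 'cx': 316.79045132855305, 'cy': 233.9173506922443, 'eye': array([355.80914041, 328.68809354, 383.8402052 ]), 'orientation': array([0.10392393, 0.68468647, 0.71326576, 0.10796393])} [437.61373544 332.39486459 218.30343085] [-4.13216848e-04 -2.14438113e-02  9.99769962e-01 -1.22162159e-04] 1.05
[317.46211518 229.83233656] [317.40479854 218.71729844]
```

View pics/w1.png

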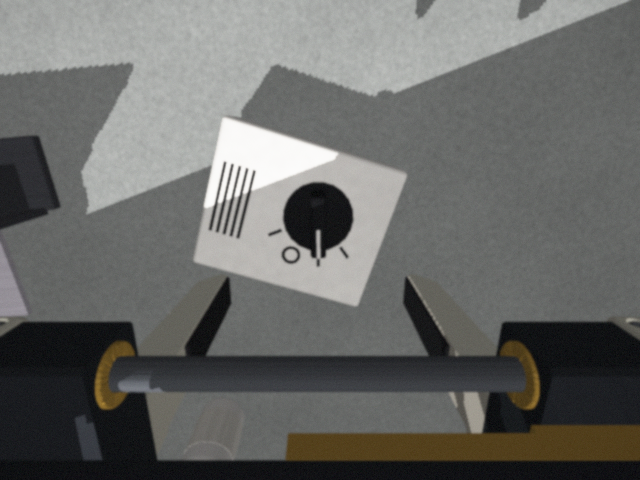

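The wrist view shows the knob centred at (318,217) with its pointer straight down at the plain 1.2 mark, and the ring at (290,255). The fingers straddle the bar evenly.

Emit:
jog_arm --pt "0 0 -0.25" --pt "0 0 -0.5" --pt "0 0 -0.65" --pt "0 0 -0.7" --pt "0 0 -0.7" --roll '[0, 0, 0, 0, 0]' --jaw '[1, 1, 1, 1, 0.6]' --squeeze 12

```text
t: 1.55
ee_pos: [437.1, 332.9, 78.1]
eef_rot: [-0.001, -0.022, 1.0, -0.0]
ft_force: [-0.0, 0.1, 0.5]
gripper_width: 88.4
grip_force: 0.0
```

Emit:
jog_arm --pt "0 0 0" --pt "0 0 0" --pt "0 0 0" --pt "0 0 0" --pt "0 0 0" --roll '[0, 0, 0, 0, 0]' --jaw '[0, 0, 0, 0, 0]'

```text
t: 2.05
ee_pos: [438.2, 332.4, 79.0]
eef_rot: [0.0, -0.022, 1.0, 0.0]
ft_force: [-0.1, 1.0, -0.5]
gripper_width: 49.5
grip_force: 0.0
```

Emit:
jog_arm --pt "0 0 0" --pt "0 0 0" --pt "0 0 0" --pt "0 0 0" --pt "0 0 0" --roll '[0, 0, 0, 0, 0]' --jaw '[0, 0, 0, 0, 0]'

```text
t: 2.55
ee_pos: [438.0, 332.6, 78.6]
eef_rot: [-0.0, -0.022, 1.0, 0.0]
ft_force: [0.1, 0.8, 0.6]
gripper_width: 13.9
grip_force: 12.0
```

Emit:
jog_arm --pt "0 0 0" --pt "0 0 0" --pt "0 0 0" --pt "0 0 0" --pt "0 0 0" --roll '[-0.023, -0.046, -0.069, -0.0955, -0.0955]' --jaw '[0, 0, 0, 0, 0]'

```text
t: 3.05
ee_pos: [437.8, 332.1, 78.6]
eef_rot: [-0.0, 0.276, 0.961, -0.0]
ft_force: [-1.4, -1.1, 2.5]
gripper_width: 14.1
grip_force: 11.9
```

Emit:
jog_arm --pt "0 0 0" --pt "0 0 0" --pt "0 0 0" --pt "0 0 0" --pt "0 0 0" --roll '[0, 0, 0, 0, 0]' --jaw '[0, 0, 0.6, 0.6, 0.6]'

```text
t: 3.55
ee_pos: [438.3, 332.5, 78.7]
eef_rot: [0.0, 0.274, 0.962, 0.0]
ft_force: [0.3, 0.2, 0.6]
gripper_width: 33.4
grip_force: 0.0
```

Emit:
jog_arm --pt "0 0 0" --pt "0 0 0.2" --pt "0 0 0.45" --pt "0 0 0.7" --pt "0 0 0.7" --roll '[0, 0, 0, 0, 0]' --jaw '[0.8, 0.8, 0.8, 0.8, 0.8]'

```text
t: 4.05
ee_pos: [440.4, 333.9, 225.1]
eef_rot: [0.004, 0.275, 0.962, 0.004]
ft_force: [-0.2, 0.3, 0.4]
gripper_width: 72.5
grip_force: 0.0
```

Run:
```python
from h import *
im,c=snap("wrist","w2.png")
K=np.array([438,332.5,70]);r=np.array([478.7,306.8,60])
print(proj(c,K),proj(c,r))
```

```text
[312.15681809 215.24368903] [312.07942785 257.87585832]
```

View pics/w2.png

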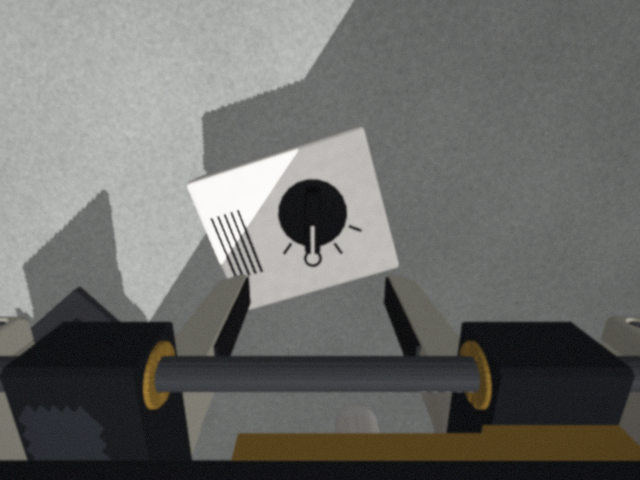

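The pointer's white line ends at the ring at (312,257), so the selector is set. Next is the lamp.

Emit:
jog_arm --pt "0.2 -0.9 0.1" --pt "0.2 -0.9 0.1" --pt "0.2 -0.9 0.1" --pt "0.2 -0.9 0.1" --pt "0.2 -0.9 0.1" --roll '[0.104, 0.104, 0.104, 0.104, 0.104]' --jaw '[0.8, 0.8, 0.8, 0.8, 0.8]'

```text
t: 4.6
ee_pos: [478.4, 148.8, 237.7]
eef_rot: [-0.001, -0.05, 0.999, -0.0]
ft_force: [-1.3, 0.2, 0.5]
gripper_width: 74.5
grip_force: 0.0
```

Emit:
jog_arm --pt "0.21 -0.947 0" --pt "0.21 -0.947 0" --pt "0.21 -0.947 0" --pt "0.21 -0.947 0" --pt "0.21 -0.947 0" --roll '[0, 0, 0, 0, 0]' --jaw '[0.8, 0.8, 0.8, 0.8, 0.8]'

```text
t: 5.1
ee_pos: [520.2, -41.1, 237.0]
eef_rot: [-0.001, -0.046, 0.999, -0.0]
ft_force: [-1.1, 0.9, -1.2]
gripper_width: 74.2
grip_force: 0.0
```

Run:
```python
from h import *
im,c=snap("wrist","w3.png"); s=status.get_state();print(s["ee_pos"],s["eef_rot"],s["t"]); 
d=np.array([np.cos(.094),np.sin(.094),0])
for k in(-30,0,30): print(proj(c,np.array([520,-37,174])+k*d))
```

```text
[519.7042906  -38.90070616 236.96701371] [-1.17763712e-03 -4.66360800e-02  9.98911227e-01  2.21608071e-04] 5.15
[322.4326993  208.63665206]
[322.31033718 249.89501596]
[322.19658826 288.2491591 ]
```

View pics/w3.png

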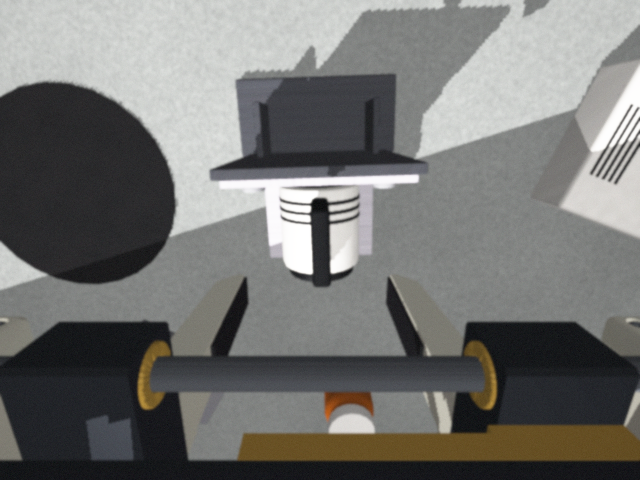

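The lamp web runs from (320,199) to (321,286) between the fingers, and the panel's top edge from (212,174) to (427,168). It's about 1° off my predicted yaw, so I'll fit the edges.

Run:
```python
from h import *
s=status.get_state(); c=cam("wrist"); g=cv2.imread("pics/w3.png").max(2).astype(int)
an=lambda d:np.degrees(np.arctan2(d[1],d[0]))
# web edges per row
P=[]
for v in range(208,262):
    r=np.where(g[v,305:338]<70)[0]+305
    if len(r)>6: P.append((v,(r[0]+r[-1])/2,r[-1]-r[0]+1))
P=np.array(P); f=np.polyfit(P[:,0],P[:,1],1); print(len(P),np.median(P[:,2]),f)
A=onz(c,np.polyval(f,285),285,174);B=onz(c,np.polyval(f,212),212,174); print("web yaw",an(A-B),B,A)
# panel dark->white boundary
Q=[]
for u in list(range(232,300,2))+list(range(345,412,2)):
    col=g[150:195,u]; d=np.diff(col); Q.append((u,150+np.argmax(d)+.5))
Q=np.array(Q); f=np.polyfit(Q[:,0],Q[:,1],1)
for _ in range(3):
    r=abs(np.polyval(f,Q[:,0])-Q[:,1]); f=np.polyfit(*Q[r<max(1.5,np.median(r)*2)].T,1)
print(f,np.polyval(f,320)); a=onz(c,230,np.polyval(f,230),167);b=onz(c,410,np.polyval(f,410),167); print("panel yaw",an(b-a)-90,(a+b)/2)
t=s["eef_rot"]; print("tool y",2*np.degrees(np.arctan2(t[2],t[1]))-90,s["ee_pos"])
```

```text
54 16.0 [6.3274252e-03 3.1899770e+02]
web yaw 5.8432364463936 [492.12997682 -38.7694613  174.        ] [546.85827674 -33.16863502 174.        ]
[-3.13996358e-02  1.87115334e+02] 177.06745005055234
panel yaw 7.101705318406161 [469.33175118 -41.26578547 167.        ]
tool y 95.3460440204608 [519.7042906  -38.90070616 236.96701371]
```

Emit:
jog_arm --pt "0 0.003 -0.2" --pt "0 0.003 -0.4" --pt "0 0.003 -0.49" --pt "0 0.003 -0.49" --pt "0 0.003 -0.49" --roll '[0.0025, 0.0025, 0.0025, 0.0025, 0.0025]' --jaw '[0.6, 0.5, 0.4, 0.3, 0.3]' --squeeze 8

```text
t: 5.65
ee_pos: [520.0, -35.6, 140.8]
eef_rot: [-0.0, -0.057, 0.998, 0.0]
ft_force: [0.0, 0.2, 0.1]
gripper_width: 39.1
grip_force: 0.0
```

Emit:
jog_arm --pt "0 0 0" --pt "0 0 0" --pt "0 0 0" --pt "0 0 0" --pt "0 0 0" --roll '[0, 0, 0, 0, 0]' --jaw '[0.2, 0.1, 0.0, 0, 0]'

```text
t: 6.15
ee_pos: [520.8, -36.7, 141.3]
eef_rot: [0.001, -0.056, 0.998, -0.0]
ft_force: [2.7, -2.6, 3.5]
gripper_width: 14.3
grip_force: 8.0
```

Emit:
jog_arm --pt "0 0 0" --pt "0 0 0" --pt "0 0 0" --pt "0 0 0" --pt "0 0 0" --roll '[0, 0, 0, 0, 0]' --jaw '[0, 0, 0.0, 0, 0]'

```text
t: 6.65
ee_pos: [520.8, -36.7, 141.3]
eef_rot: [0.001, -0.056, 0.998, -0.0]
ft_force: [3.8, -3.3, 6.5]
gripper_width: 14.4
grip_force: 8.0
```

Emit:
jog_arm --pt "0 0 0" --pt "0 0 0" --pt "0 0 0" --pt "0 0 0.01" --pt "0 0 0.02" --roll '[0, 0, 0, 0, 0]' --jaw '[0, 0, 0, 0, 0]' --squeeze 30

```text
t: 7.15
ee_pos: [519.6, -36.5, 144.0]
eef_rot: [-0.001, -0.056, 0.998, 0.0]
ft_force: [2.9, -2.8, -7.8]
gripper_width: 13.8
grip_force: 30.0
```

Emit:
jog_arm --pt "0 0 0.03" --pt "0 0 0.06" --pt "0 0 0.09" --pt "0 0 0.12" --pt "0 0 0.135" --roll '[0, 0, 0, 0, 0]' --jaw '[0, 0, 0, 0, 0]'

```text
t: 7.65
ee_pos: [520.0, -36.2, 172.4]
eef_rot: [0.0, -0.056, 0.998, 0.0]
ft_force: [1.8, 0.7, -5.0]
gripper_width: 13.5
grip_force: 30.0
```

Emit:
jog_arm --pt "0 0 0" --pt "0 0 0" --pt "0 0 0" --roll '[0, 0, 0]' --jaw '[0, 0, 0]'

```text
t: 7.95
ee_pos: [520.0, -36.4, 171.5]
eef_rot: [-0.0, -0.056, 0.998, 0.0]
ft_force: [0.8, 0.6, -4.0]
gripper_width: 13.8
grip_force: 30.0
```

Emit:
jog_arm --pt "0.01 0.001 0" --pt "0.02 0.002 0" --pt "0.03 0.0035 0" --pt "0.04 0.0045 0" --pt "0.05 0.0055 0" --roll '[0, 0, 0, 0, 0]' --jaw '[0, 0, 0, 0, 0]'

```text
t: 8.45
ee_pos: [530.2, -35.3, 171.5]
eef_rot: [-0.0, -0.056, 0.998, 0.0]
ft_force: [-0.1, 0.7, -4.1]
gripper_width: 13.6
grip_force: 30.0
```

Emit:
jog_arm --pt "0.03 0.0035 0" --pt "0.08 0.009 0" --pt "0.15 0.0165 0" --pt "0.25 0.028 0" --pt "0.3 0.033 0" --roll '[0, 0, 0, 0, 0]' --jaw '[0, 0, 0, 0, 0]'

```text
t: 8.95
ee_pos: [591.8, -28.5, 171.6]
eef_rot: [0.0, -0.056, 0.998, -0.0]
ft_force: [0.2, 0.2, -4.1]
gripper_width: 13.8
grip_force: 30.0
```

Run:
```python
from h import *
im,c=snap("scene","s1.png"); s=status.get_state();print(s["ee_pos"],s["t"],s["ft_force"])
b=im[130:340,180:460,::-1]; cv2.imwrite("pics/s1z.png",cv2.resize(b,None,fx=2.8,fy=2.8,interpolation=cv2.INTER_CUBIC))
```

```text
[592.34616932 -28.47864081 171.47102957] 9.0 [ 1.40767985 -0.12052421 -5.94720503]
```

View pics/s1z.png

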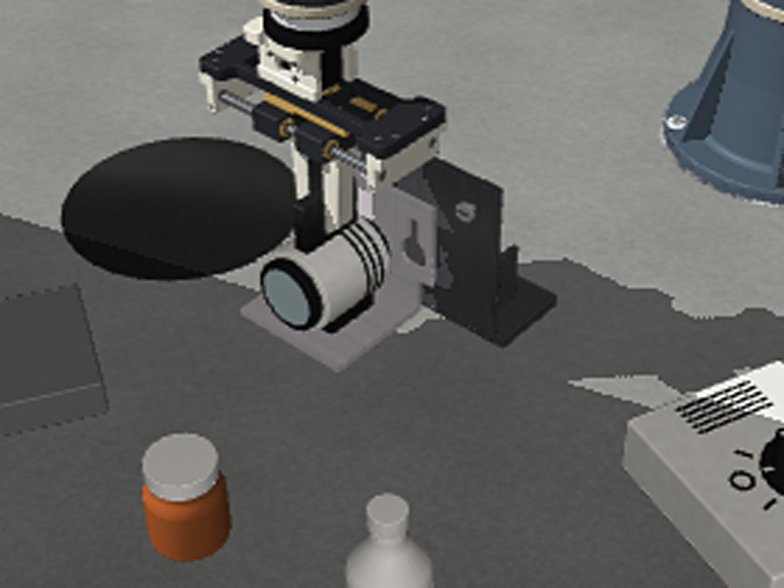

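The lamp hangs upright from the fingers at (330,260), clear of the stand, whose screw shows at (465,210). Next I carry it to the pad.

Emit:
jog_arm --pt "0 -0.15 0" --pt "0 -0.35 0" --pt "0 -0.55 0" --pt "0 -0.75 0" --pt "0 -0.95 0" --roll '[0, 0, 0, 0, 0]' --jaw '[0, 0, 0, 0, 0]'

```text
t: 9.5
ee_pos: [589.6, -220.2, 171.5]
eef_rot: [-0.0, -0.056, 0.998, 0.0]
ft_force: [0.7, 0.6, -3.7]
gripper_width: 14.0
grip_force: 30.0
```

Emit:
jog_arm --pt "-0.08 -0.16 0" --pt "-0.16 -0.32 0" --pt "-0.24 -0.48 0" --pt "-0.275 -0.547 0" --pt "-0.275 -0.547 0" --roll '[0, 0, 0, 0, 0]' --jaw '[0, 0, 0, 0, 0]'

```text
t: 10.0
ee_pos: [534.0, -329.6, 171.5]
eef_rot: [-0.0, -0.055, 0.998, 0.0]
ft_force: [0.3, 0.2, -5.0]
gripper_width: 13.8
grip_force: 30.0
```

Emit:
jog_arm --pt "0 0 -0.1" --pt "0 0 -0.2" --pt "0 0 -0.28" --pt "0 0 -0.33" --pt "0 0 -0.36" --roll '[0, 0, 0, 0, 0]' --jaw '[0, 0, 0, 0, 0]'

```text
t: 10.5
ee_pos: [535.3, -327.2, 98.9]
eef_rot: [-0.0, -0.057, 0.998, 0.0]
ft_force: [0.3, 0.0, -3.9]
gripper_width: 13.8
grip_force: 30.0
```

Roughly 6 mm remain, so I go down in 1 mm steps.

Emit:
jog_arm --pt "0 0 -0.005" --pt "0 0 -0.01" --pt "0 0 -0.015" --pt "0 0 -0.02" --pt "0 0 -0.025" --roll '[0, 0, 0, 0, 0]' --jaw '[0, 0, 0, 0, 0]'

```text
t: 11.0
ee_pos: [535.2, -328.3, 95.2]
eef_rot: [0.0, -0.056, 0.998, -0.0]
ft_force: [-3.9, 3.7, 10.6]
gripper_width: 13.8
grip_force: 30.0
```

Emit:
jog_arm --pt "0 0 0" --pt "0 0 0" --pt "0 0 0" --pt "0 0 0" --pt "0 0 0" --roll '[0, 0, 0, 0, 0]' --jaw '[0, 0, 0, 0, 0]' --squeeze 5

```text
t: 11.5
ee_pos: [535.3, -328.4, 95.2]
eef_rot: [0.0, -0.056, 0.998, -0.0]
ft_force: [-2.8, 0.8, 5.0]
gripper_width: 13.9
grip_force: 5.0
```

Emit:
jog_arm --pt "0 0 0" --pt "0 0 0" --pt "0 0 0" --pt "0 0 0" --pt "0 0 0" --roll '[0, 0, 0, 0, 0]' --jaw '[0.3, 0.4, 0.5, 0.6, 0.6]'

```text
t: 12.0
ee_pos: [535.1, -328.1, 94.6]
eef_rot: [0.0, -0.056, 0.998, -0.0]
ft_force: [-0.0, 0.2, 0.1]
gripper_width: 49.3
grip_force: 0.0
```

Emit:
jog_arm --pt "0 0 0" --pt "0 0 0.1" --pt "0 0 0.3" --pt "0 0 0.5" --pt "0 0 0.7" --roll '[0, 0, 0, 0, 0]' --jaw '[0.7, 0.7, 0.7, 0.7, 0.7]'

```text
t: 12.5
ee_pos: [534.9, -328.0, 236.2]
eef_rot: [-0.0, -0.056, 0.998, 0.0]
ft_force: [0.2, 0.1, -0.3]
gripper_width: 64.9
grip_force: 0.0
```

Emit:
jog_arm --pt "-0.2 0 0" --pt "-0.4 0 0" --pt "-0.6 0 0" --pt "-0.8 0 0" --pt "-0.8 0 0" --roll '[0, 0, 0, 0, 0]' --jaw '[0.7, 0.7, 0.7, 0.7, 0.7]'

```text
t: 13.0
ee_pos: [371.9, -327.8, 234.9]
eef_rot: [-0.0, -0.055, 0.998, 0.0]
ft_force: [0.9, -0.4, 1.1]
gripper_width: 64.9
grip_force: 0.0
```

Run:
```python
from h import *
im,c=snap("top","t2.png"); im2,_=snap("scene","s2.png"); s=status.get_state();print(s["ee_pos"],s["t"],s["ft_force"])
print("expected web top px",proj(c,[535,-328,127]))
a=im[150:370,130:540,::-1]; b=im2[150:390,170:530,::-1]
f=lambda x:cv2.resize(x,(760,int(760*x.shape[0]/x.shape[1])))[:300]
cv2.imwrite("pics/fin.png",np.hstack([cv2.resize(a,(400,215)),cv2.resize(b,(400,215))]) if 0 else np.vstack([cv2.resize(a,(540,290)),cv2.resize(b,(540,310))[:, :]]))
```

```text
[ 374.9650806  -328.42036451  235.13324361] 13.1 [-0.30022857  0.16177373  0.36733945]
expected web top px [482.3789238  276.23216559]
```

View pics/fin.png

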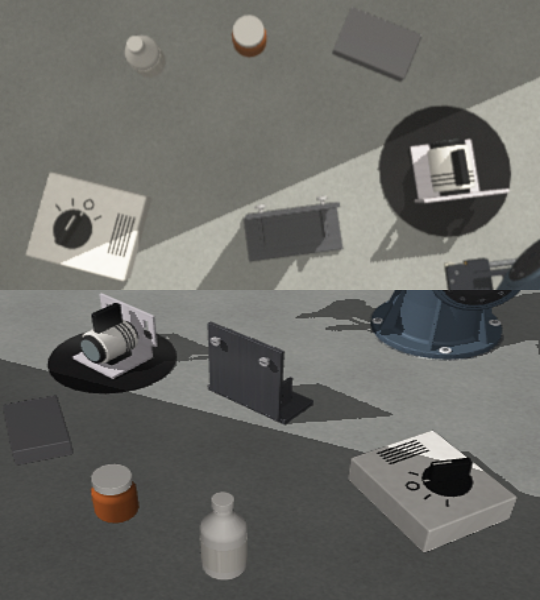

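The lamp stands upright, centred on the pad: its foot is at about (446,170) and the pad centre at (444,170) in the top half. The pointer is still at the ring, the bottle, jar and slide box haven't moved, and the arm is clear.

```bash
python3 -c "
from plant import arm; print(arm.close_job())"
```

```text
the job is handed in; nothing more can be done
None
```

I handed the job in at about 13 s: the selector is at the ring, the lamp stands upright and released on the middle of the pad, and nothing else moved; `arm.close_job()` returned no verdict.

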